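Build the sintering stack on the furnace's firing table

TASK

Load the open furnace for sintering: stand the deep bowl with the bridge in the middle of the round firing table, then set the vent ring on it, the shallow bowl with the three single crowns on the ring, and the knobbed lid on top, adding one piece at a time and seating each one fully home, flat in the rim of the piece below. Keep the loaded bowls level all the way, and leave the other things on the bench where they are.

Things in the scene. Friction and masses are not known exactly. Their poses are not given: they have to be found in the camera images.
- deep_bowl: Deep bowl: round cream ceramic, outside diameter 60 mm, 34 mm high, mouth 49 mm, flat underside. A white three-tooth bridge, fixed inside it, stands 6 mm proud of the rim, within 15 mm of the axis. Origin: centre of underside, z up. Loose, about 130 g, starts upright on the bench.
- vent_ring: Vent ring: round cream ceramic, open right through (34 mm hole), diameter 60 mm, 18 mm high, 12 dark vent holes around its side. Stands on a spigot 43 mm wide, 4 mm high; rim on top 49 mm inside. Origin: centre of underside, z up. Loose, about 70 g, starts upright. Home on the deep bowl, the spigot is 4 mm inside its mouth (2 mm play) and the origin 30 mm above the bowl's.
- shallow_bowl: Shallow bowl: round cream ceramic, diameter 60 mm, 24 mm high, mouth 49 mm, three separate white crowns fixed inside, below the rim. Stands on a spigot foot 43 mm wide, 4 mm high. Origin: centre of underside, z up. Loose, about 100 g, starts upright. Home on the vent ring, the spigot is 4 mm inside its rim (2 mm play) and the origin 14 mm above the ring's.
- lid: Lid: cream ceramic disc, diameter 60 mm, on a spigot 43 mm wide, 4 mm high; disc top at 10 mm, then a central round knob 18 mm wide, to be gripped 16 to 26 mm (its top) above the origin. Origin: centre of underside, z up. Loose, about 90 g, starts upright. Home on the shallow bowl, the spigot is 4 mm inside its mouth (2 mm play) and the origin 20 mm above the bowl's.
- furnace: White furnace, fixed. Origin: bench level under the centre of its firing table, a round pale plinth 80 mm wide, flat top 100 mm up (104 mm wide step below, 93 mm up). Its base: x -140 to 140, y -250 to 90 mm, 84 mm high; screen on the +y side. The head stands open, fixed, on the -y side: y -370 to -155, x -120 to 120 mm, up to 400 mm high.
- stone_cast: Bystander, loose: a tan dental stone cast of a jaw with an arch of teeth, 52 by 56 mm and 25 mm high. Origin at the centre of its underside. It may stand among the pieces.
- tweezers: Bystander, loose: steel tweezers lying flat, about 115 mm along their x axis, 16 mm wide, 6 mm high. Origin near the middle, at bench level.
- handpiece: Bystander, loose: a dental handpiece, 135 mm long along its x axis and 21 mm thick, lying on a black rubber rest of 50 by 34 mm; 32 mm high in all. Origin under the middle of the rest.
- milled_disc: Bystander, loose: a large flat white milled-out disc, 98 mm in diameter, 14 mm thick, with dark cut-outs. Origin at the centre of its underside.
- palette: Bystander, loose: a flat white mixing palette with six round wells, 60 mm (its x) by 90 mm (its y) and 8 mm high. Origin at the centre of its underside.

How it is judged:
By the outcome, as a careful person would: the job done as asked, in the order asked, and still so for the second after the job is handed in, with the robot touching nothing.
It also fails if it takes over 122 s, if anything falls off the work surface, if the arm or the gripper's body presses on something with over 40 N, if the wrist force passes 120 N, or if a joint passes its speed limit or range.

ROBOT

A 7-joint arm with a two-finger parallel gripper is mounted at the origin on the work surface. World frame = base frame: x ahead of the robot, y to its left, z up, the work surface at z = 0. Lengths are in m, angles in rad, forces in N, time in s.
With the tool pointing down it reaches from about 0.4 to 0.875 m from the base axis. Payload 4.4 kg.
Tool frame: the origin (TCP) lies at the very end of the fingers, on their centre line; the grasp point (between the pads) lies 19 mm behind it; z points along the fingers, y is the line along which they close (so a half turn about z gives the same grasp; the last joint's range is limited). The gripper opens to 85 mm and grips with 20 to 120 N. Pads are 22 mm wide; open, the fingers measure 114 mm over their backs; the gripper's body (76 mm by 85 mm) begins 54 mm behind the grasp point. The pads swing forward as they close: fully open they stand 13 mm farther back than shut.
Start: joints at [1.061, 0.628, 0.038, 1.517, -0.027, 0.996, -0.02], TCP at [0.279, -0.587, 0.208] pointing down, gripper open.
Joint ranges: [-3.06, 3.06], [-0.37, 2.12], [-1.25, 1.32], [0.18, 2.47], [-1.1, 4.24], [0.23, 1.98], [-2.94, 2.94]. Speed limits (rad/s): [2.57, 2.57, 3.14, 3.14, 3.14, 3.14, 3.14].

INTERFACE

Orientations are given as a unit quaternion [x, y, z, w].
In Python, from cell import * gives the robot as it stands.
- The arm moves only by the shell command python3 -m pendant FILE [OPENING] [FORCE], which reads ROWS from the file FILE. ROWS is one flat JSON list of numbers that holds 1 to 20 rows one after another, with no inner brackets; each row has 6 numbers: dx, dy, dz in shares of the most that a row can go, 1 being 62.5 mm, then a rotation vector rx, ry, rz in units of 0.1 rad; each row shifts and turns the commanded pose from where the row before left it, along the tool's axes as they then stand; what a row does not reach is not made up. A row lasts 1/8 s, in which the tool goes at most 0.0625 m and 0.188 rad, less where a joint would pass 70% of its speed; a pose out of reach is approached as far as the arm can. OPENING is the finger opening in m, set as the command begins (- or left out keeps the last). The fingers move at their own pace and stop on an object; FORCE is the grip in N (left out, the last holds). Time passes only in rows, so rows that do not move let the fingers close. It prints the time, the measured TCP pose, the force, the opening and the grip force at its end. Input that does not fit is refused with a message, and nothing moves.
- state(): the state, without advancing time (a new reading comes with each control period).
- camera(name): name is "side" or "top"; returns a dict with "frame" (384x512x3 uint8, red, green, blue), "K" (3x3 intrinsics, pixels), "pose" (4x4, takes a point from camera to world coordinates). Camera axes: x right, y down, z forward; pixel columns grow to the right and rows downward; lengths in m; the calibration is good to about 2 mm. A picture is of the moment at which its call begins. There is no depth.
- finish_job(): hands the job in; it is judged then, once.
The state is a dict: "time_s": time; "joint_pos": joint angles; "qvel": joint speeds; "tau": joint torques, N m; "ee_pos": TCP position; "tool_rot": TCP orientation; "contact_force": force on the tool from outside, world axes, zero at the start; "torque": the same for the moment, N m; "opening": finger opening in m; "grip_force": force on a finger pad.
Only numpy, scipy, OpenCV 4.12 (cv2) and the standard library are available. Lean on these libraries where they do the work, as an engineer would, in place of code of your own. Each camera call takes 0.05 s, during which the arm holds its last target. There are 200 camera calls.

## Working session

There is one attempt and no reset: what is moved stays moved. The work goes in short steps, Python scripts to look and compute and a shell command to move; the robot and the scene stay as the last step left them, time stands still between calls to the robot, and variables do not carry over. Pictures are saved under pics/ and viewed, at most 14 in all, crops included, and the job is handed in when it is done.

```bash
ls; mkdir -p pics; python3 - <<'E'
from cell import *
import cv2
for n in("top","side"):
    c=camera(n); cv2.imwrite(f"pics/{n}0.png",cv2.resize(c["frame"][:,:,::-1],None,fx=1.5,fy=1.5,interpolation=cv2.INTER_CUBIC)); print(n,c["K"].tolist(),c["pose"].round(4).tolist())
s=state(); print(s)
E
```

```text
pics
top [[414.3223856648573, 0.0, 249.6170637441543], [0.0, 414.3223856648573, 190.58343812940421], [0.0, 0.0, 1.0]] [[0.0123, -0.9949, 0.1004, 0.4579], [-0.9993, -0.0157, -0.0333, 0.0976], [0.0347, -0.1, -0.9944, 1.0225], [0.0, 0.0, 0.0, 1.0]]
side [[476.1280721669826, 0.0, 246.38921788399597], [0.0, 476.1280721669826, 193.40500824271297], [0.0, 0.0, 1.0]] [[-0.8801, -0.2796, 0.3838, 0.0394], [-0.4748, 0.5307, -0.7021, 0.994], [-0.0073, -0.8001, -0.5998, 0.8327], [0.0, 0.0, 0.0, 1.0]]
{'time_s': 0.1, 'joint_pos': array([ 1.06123314,  0.62921935,  0.03847067,  1.51826945, -0.02699316,
        0.99626344, -0.01998609]), 'qvel': array([-0.00072684, -0.00196167,  0.00085318, -0.00184669, -0.00119784,
       -0.00044477, -0.00060711]), 'tau': array([ 3.91624999e-03, -5.64521527e+01,  1.23047121e+00, -1.93971598e+01,
        1.11960791e-02,  5.37731830e-03,  1.95263347e-06]), 'ee_pos': array([ 0.27883349, -0.58651105,  0.20740329]), 'tool_rot': array([ 9.75485145e-01,  2.20063759e-01, -1.97717392e-04, -7.96287174e-04]), 'contact_force': array([-0.29967594, -0.09999519,  0.20662897]), 'torque': array([-0.01731568, -0.00377567,  0.01686132]), 'grip_force': 0.0, 'opening': 0.08533956381995031}
```

View pics/top0.png

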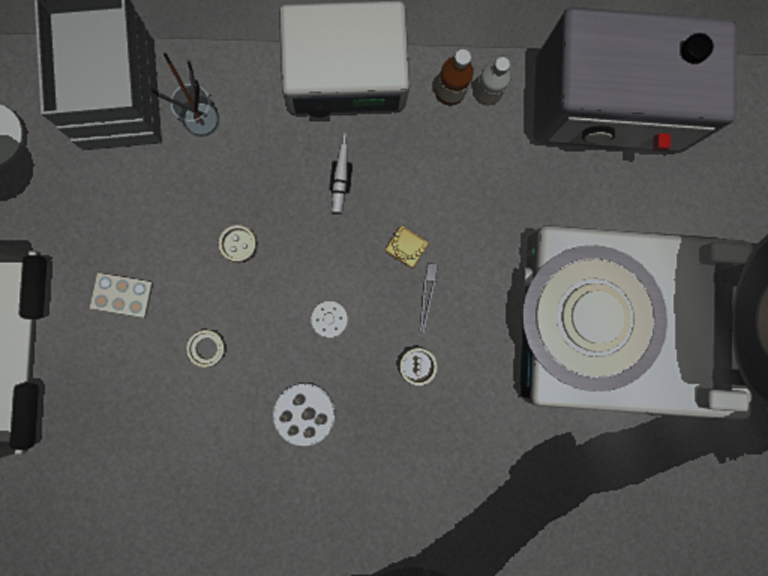

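View pics/side0.png

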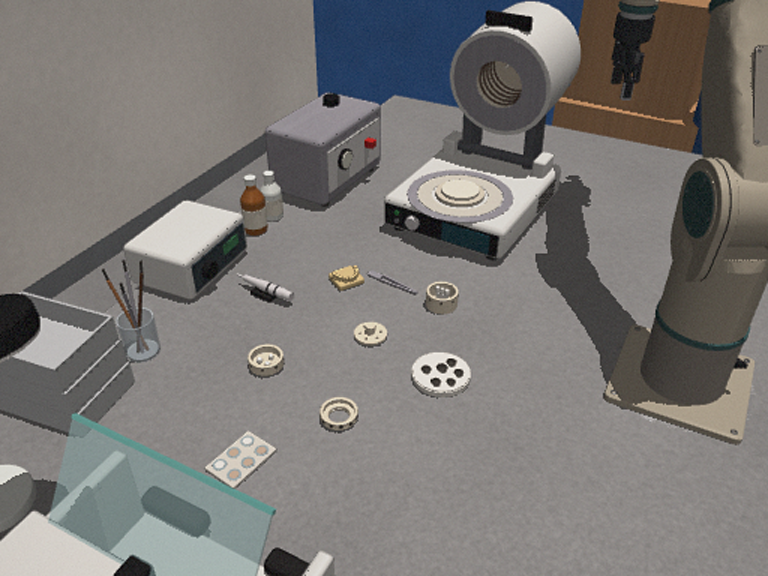

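Top view: deep bowl (418,365), lid (329,319), ring (205,348), shallow bowl (238,243), plinth about (600,317). The side view agrees. Next I measure them with silhouette models in both cameras.

```bash
cat > h.py <<'E'
from cell import *
import numpy as np, cv2
from scipy.optimize import minimize
def proj(c,P):
    T=np.linalg.inv(c["pose"]); p=(np.atleast_2d(P)@T[:3,:3].T+T[:3,3])@c["K"].T
    return p[:,:2]/p[:,2:]
def back(c,u,v,z):
    d=c["pose"][:3,:3]@np.linalg.solve(c["K"],[u,v,1]); o=c["pose"][:3,3]
    return o+d*(z-o[2])/d[2]
def circ(x,y,z,r,n=48):
    a=np.linspace(0,2*np.pi,n,endpoint=False); return np.c_[x+r*np.cos(a),y+r*np.sin(a),np.full(n,z)]
def crop(c,xyz,circles,hw=30,s=8):
    u,v=proj(c,xyz)[0]; u0,v0=int(u)-hw,int(v)-hw
    im=cv2.copyMakeBorder(c["frame"],60,60,60,60,cv2.BORDER_REPLICATE)[v0+60:v0+60+2*hw,u0+60:u0+60+2*hw,::-1]
    im=cv2.resize(im,None,fx=s,fy=s,interpolation=cv2.INTER_CUBIC).copy()
    for k,(x,y,z,r) in enumerate(circles):
        p=((proj(c,circ(x,y,z,r))-[u0,v0]+.5)*s-.5).round().astype(int)
        cv2.polylines(im,[p],True,[(0,0,255),(0,200,0),(255,0,0)][k%3],1)
    return im
E
cat > m.py <<'E'
from h import *
top,side=camera("top"),camera("side")
# name: pixel (1.5x), height, disc radius
obj=dict(deep=((418,365),.034,0),ring=((205,348),.018,4),shal=((238,243),.024,4),lid=((329,319),.010,4))
rows=[]
def fit(c,x0,zb,zt,r):
    g=cv2.cvtColor(c["frame"],cv2.COLOR_RGB2GRAY).astype(float); g=cv2.GaussianBlur(g,(0,0),.8)
    gx,gy=cv2.Sobel(g,6,1,0),cv2.Sobel(g,6,0,1); 
    def cost(p):
        P=np.vstack([circ(p[0],p[1],zb,r),circ(p[0],p[1],zt,r)]) if zb<zt else circ(p[0],p[1],zt,r)
        hull=cv2.convexHull(proj(c,P).astype(np.float32))[:,0]
        # resample
        q=np.vstack([hull,hull[:1]]); s=np.r_[0,np.cumsum(np.hypot(*np.diff(q,axis=0).T))]
        t=np.linspace(0,s[-1],200,endpoint=False); q=np.c_[np.interp(t,s,q[:,0]),np.interp(t,s,q[:,1])]
        n=q-q.mean(0); n/=np.linalg.norm(n,axis=1)[:,None]
        f=lambda G:cv2.remap(G.astype(np.float32),q[:,0].astype(np.float32),q[:,1].astype(np.float32),1).ravel()
        return np.minimum(f(gx)*n[:,0]+f(gy)*n[:,1],0).mean()
    best=min(((cost((x0[0]+a,x0[1]+b)),x0[0]+a,x0[1]+b) for a in np.arange(-.015,.0151,.003) for b in np.arange(-.015,.0151,.003)))
    m=minimize(cost,best[1:],method="Nelder-Mead",options=dict(initial_simplex=[best[1:],(best[1]+.002,best[2]),(best[1],best[2]+.002)],xatol=1e-5))
    return m.x,m.fun
for n,((u,v),h,sp) in obj.items():
    x0=back(top,u/1.5,v/1.5,h)[:2]; tl=[]
    for c in(top,side):
        x,f=fit(c,x0,sp/1000,h,.03); print(n,x.round(4),round(f,1)); tl.append(crop(c,[*x,h],[(*x,h,.03),(*x,sp/1000,.03)],22,6))
    rows.append(np.vstack(tl))
x0=back(top,400,212,.1)[:2]; tl=[]
for c in(top,side):
    x,f=fit(c,x0,.1,.1,.04); print("plinth",x.round(4),round(f,1)); tl.append(cv2.resize(crop(c,[*x,.1],[(*x,.1,.04),(*x,.093,.052)],44,3),(264,264)))
rows.append(np.vstack(tl))
im=np.hstack(rows); print(im.shape); cv2.imwrite("pics/fit.png",cv2.resize(im,(800,int(800*im.shape[0]/im.shape[1]))))
E
python3 m.py
```

```text
deep [ 0.4304 -0.0082] -205.7
deep [ 0.4328 -0.0081] -51.8
ring [0.4552 0.3364] -171.9
ring [0.4631 0.3259] -157.0
shal [0.6281 0.2911] -167.8
shal [0.6401 0.2741] -136.3
lid [0.5057 0.1374] -210.9
lid [0.5089 0.135 ] -195.4
plinth [ 0.5104 -0.2731] -52.0
plinth [ 0.5116 -0.2713] -125.2
(528, 1320, 3)
```

View pics/fit.png

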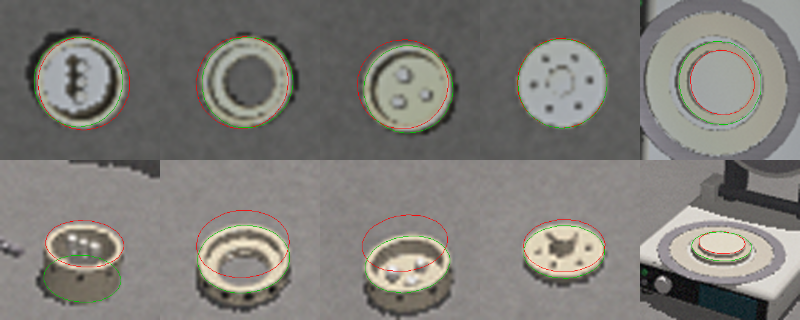

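The hull fits are confused by the shaded walls: in the side view they lock onto the wrong edges. I'll refit using the rim circle alone.

```bash
sed -i 's|fit(c,x0,sp/1000,h,.03)|fit(c,x0,h,h,.03)|; s|pics/fit.png|pics/fit2.png|; s|np.arange(-.015,.0151,.003)|np.arange(-.012,.0121,.002)|g; s|(\*x,h,.03),(\*x,sp/1000,.03)|(*x,h,.03),(*x,h,.0245)|' m.py; python3 m.py
```

```text
deep [ 0.4308 -0.0067] -224.2
deep [ 0.4317 -0.0039] -122.9
ring [0.4553 0.3344] -199.4
ring [0.4565 0.3361] -213.3
shal [0.6261 0.2885] -211.0
shal [0.627  0.2899] -197.8
lid [0.5057 0.1373] -211.8
lid [0.5069 0.1393] -236.3
plinth [ 0.5105 -0.273 ] -51.7
plinth [ 0.5113 -0.2714] -125.3
(528, 1320, 3)
```

View pics/fit2.png

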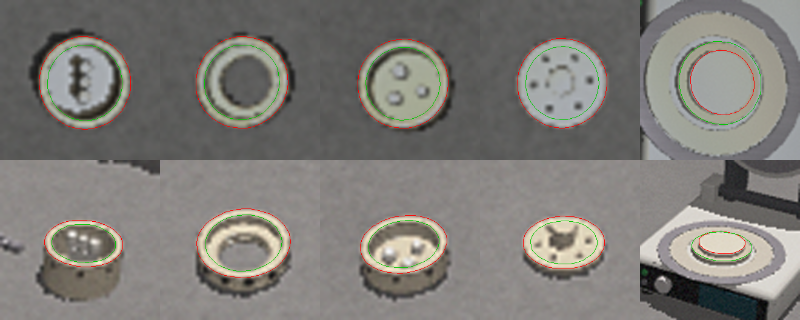

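Rim fits now agree. Side minus top is a steady +1 and about +2 mm, within calibration, so I average the two. I'll start with the deep bowl, gripping at ±45° to clear the tweezers.

The manual's scale: shifts go in shares of 62.5 mm and turns go in units of 0.1 rad. Converting my numbers, 0.0308 m is 0.4928, 0.0263 m is 0.4208, -0.17 rad is -1.7.

```bash
cat > g.py <<'E'
import sys
from h import *
from scipy.spatial.transform import Rotation as R
# g.py x y z yaw_deg : shift in tool axes after turning by rz
s=state(); r=R.from_quat(s["tool_rot"]); m=r.as_matrix(); yaw=np.arctan2(m[1,0],m[0,0])
x,y,z,t=map(float,sys.argv[1:5]); t=np.radians(t)
d=np.array([x,y,z])-s["ee_pos"]
rz=(yaw-t+np.pi)%(2*np.pi)-np.pi
print("t",round(s["time_s"],2),"yaw",np.degrees(yaw).round(2),"tilt",np.degrees(m[2,:2]).round(2),"rz",rz.round(3),"tool now",(d@m).round(4),"after turn",(d@(m@R.from_rotvec([0,0,rz]).as_matrix())).round(4),"open",round(s["opening"],4),"q",s["joint_pos"].round(2))
E
echo '[0,0,0,0,0,-1.7,0,0,0,0,0,-1.71,0.4208,-0.3904,0,0,0,0,0.4208,-0.3904,0,0,0,0,0.4208,-0.3904,0,0,0,0,0.4208,-0.3904,0,0,0,0,0.4208,-0.3904,0,0,0,0,0.4208,-0.3904,0,0,0,0,0.4208,-0.3904,0,0,0,0,0.4208,-0.3904,0,0,0,0,0.4928,-0.1728,0,0,0,0,0.4928,-0.1728,0,0,0,0,0.4928,-0.1728,0,0,0,0,0.4928,-0.1728,0,0,0,0,0.4928,-0.1728,0,0,0,0,0.4928,-0.1728,0,0,0,0,0.4928,-0.1728,0,0,0,0,0.4928,-0.1728,0,0,0,0]' > rows.txt && python3 -m pendant rows.txt 0.085 30
python3 g.py 0.4312 -0.0055 0.1 45
```

```text
time_s: 2.55
ee_pos: [0.4039, -0.0641, 0.2084]
tool_rot: [0.924, 0.382, 0.0, 0.0]
contact_force: [-0.5, -0.5, -0.7]
opening: 0.085
grip_force: 0.0
t 2.55 yaw 44.96 tilt [0.02 0.04] rz -0.001 tool now [ 0.0607 -0.0222  0.1085] after turn [ 0.0607 -0.0222  0.1085] open 0.085 q [ 0.23  0.29 -0.18  2.14  0.08  0.71 -0.79]
```

To row units: 0.03 m is 0.48, 0.035 m is 0.56.

```bash
echo '[0.4912,-0.176,0,0,0,0,0.48,-0.1792,0,0,0,0,0,0,0.56,0,0,0,0,0,0.56,0,0,0,0,0,0.56,0,0,0,0,0,0.56,0,0,0,0,0,0.48,0,0,0,0,0,0.32,0,0,0,0,0,0.2304,0,0,0,0,0,0,0,0,0]' > rows.txt && python3 -m pendant rows.txt 0.085 30
python3 g.py 0.4312 -0.0055 0.004 45
echo '[0,0,0,0,0,0,0,0,0,0,0,0,0,0,0,0,0,0,0,0,0,0,0,0,0,0,0,0,0,0,0,0,0,0,0,0]' > rows.txt && python3 -m pendant rows.txt 0.05 20
```

```text
time_s: 3.8
ee_pos: [0.4296, -0.0073, 0.0066]
tool_rot: [0.924, 0.383, -0.002, 0.0]
contact_force: [-0.5, 0.5, 0.9]
opening: 0.0845
grip_force: 0.0
t 3.8 yaw 45.0 tilt [-0.2  -0.07] rz 0.0 tool now [ 0.0024 -0.0002  0.0026] after turn [ 0.0024 -0.0002  0.0026] open 0.0845 q [ 0.11  0.73 -0.23  2.26  0.73  0.23 -1.56]
time_s: 4.55
ee_pos: [0.4305, -0.0072, 0.0079]
tool_rot: [0.924, 0.382, -0.001, 0.001]
contact_force: [-0.4, 1.1, 6.7]
opening: 0.0497
grip_force: 3.3
```

The fingers closed to 49.7 mm where the bowl is 60 mm wide, so I look.

```bash
python3 - <<'E'
from h import *
a=[]
for n in("top","side"):
    c=camera(n); a.append(crop(c,[.43,-.006,.03],[],40,5)); 
    s=state(); p=s["ee_pos"]; print(n,proj(c,p),s["grip_force"],s["opening"])
cv2.imwrite("pics/g1.png",np.hstack(a))
E
```

```text
top [[277.97834742 244.07228907]] 3.295965389070261 0.05012715895338784
side [[294.87617951 200.22431855]] 3.295463704416761 0.050074926976839525
```

View pics/g1.png

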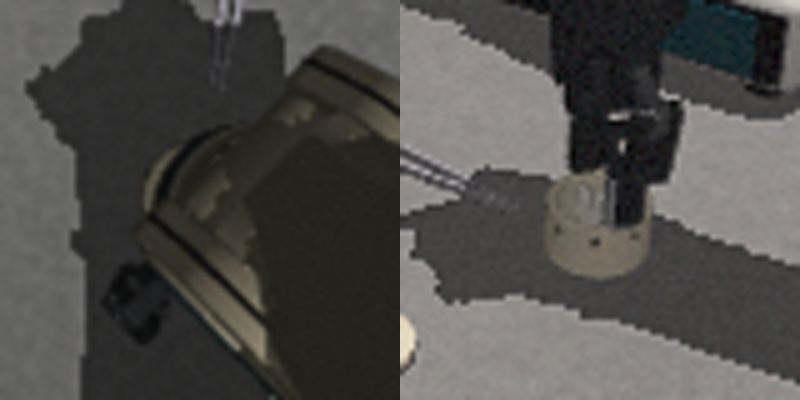

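```bash
python3 - <<'E'
from h import *
c=camera("side"); s=state(); p=s["ee_pos"]; print(p,s["contact_force"],s["tool_rot"])
m=(.43,-.006)
im=crop(c,[.43,-.006,.04],[(*m,.034,.03),(*p[:2],p[2]+.005,.005),(*p[:2],p[2]+.019,.025)],30,10)
raw=crop(c,[.43,-.006,.04],[],30,10)
raw=np.clip(raw.astype(float)*1.8,0,255).astype(np.uint8)
cv2.imwrite("pics/g2.png",cv2.resize(np.hstack([im,raw]),(800,400)))
E
```

```text
[ 0.43052055 -0.00721017  0.00789716] [-0.92724993 -0.77807063  6.29327479] [ 9.23959213e-01  3.82488982e-01 -6.84732965e-04  1.04020455e-03]
```

View pics/g2.png

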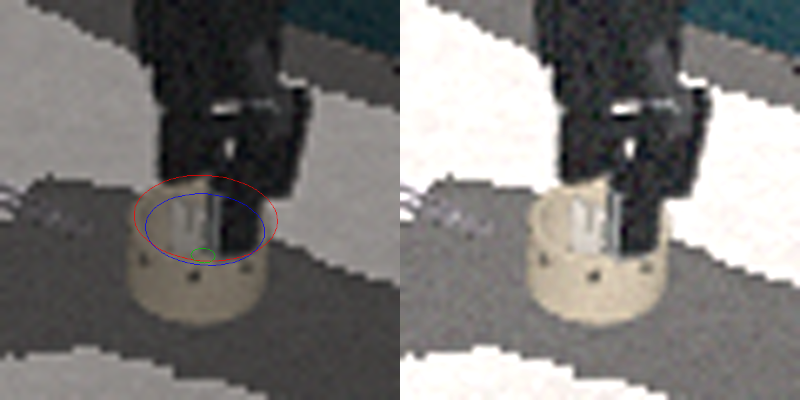

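```bash
python3 - <<'E'
from h import *
c=camera("side"); p=np.array([.27883,-.5865,.2074])
print("start tip px(1.5x): obs ~ (628,97)", [ (proj(c,p+[0,0,k])[0]*1.5).round(1) for k in (0,.013,.026)])
s=state();p=s["ee_pos"]
u0,v0=(proj(c,[.43,-.006,.04])[0]).astype(int)-30
for sg in(-1,1):
  for w in(.025,.035):
    for k in(0,.005,.013,.026): print(sg,w,k,((proj(c,p+[-sg*w*.707,sg*w*.707,k])[0]-[u0,v0])*6.67).round())
E
```

```text
start tip px(1.5x): obs ~ (628,97) [array([616.2, 106.5]), array([617.4, 100.9]), array([618.5,  95.1])]
-1 0.025 0 [178. 228.]
-1 0.025 0.005 [179. 218.]
-1 0.025 0.013 [180. 203.]
-1 0.025 0.026 [181. 179.]
-1 0.035 0 [170. 214.]
-1 0.035 0.005 [170. 205.]
-1 0.035 0.013 [171. 190.]
-1 0.035 0.026 [173. 166.]
1 0.025 0 [221. 296.]
1 0.025 0.005 [222. 287.]
1 0.025 0.013 [223. 272.]
1 0.025 0.026 [225. 247.]
1 0.035 0 [230. 311.]
1 0.035 0.005 [231. 301.]
1 0.035 0.013 [232. 286.]
1 0.035 0.026 [234. 261.]
```

To row units: -0.03 m is -0.48, -0.02 m is -0.32.

```bash
echo '[0,0,0,0,0,0,0,0,0,0,0,0,0,0,0,0,0,0,0,0,0,0,0,0,0,0,-0.32,0,0,0,0,0,-0.48,0,0,0,0,0,-0.48,0,0,0,0,0,-0.48,0,0,0,0,0,0,0,0,0]' > rows.txt && python3 -m pendant rows.txt 0.085 
python3 - <<'E'
from h import *
c=camera("side"); s=state(); p=s["ee_pos"]; print(p,s["contact_force"],s["joint_pos"].round(2))
m=(.43,-.006); d=np.array([-.707,.707,0]); 
f=lambda w,k:(*(p+d*w+[0,0,k]),.003)
im=crop(c,[.43,-.006,.08],[(*m,.034,.03),f(0,0),f(0,.019),f(.0425,.013),f(-.0425,.013)],40,10)
t=camera("top"); im2=crop(t,[.43,-.006,.034],[(*m,.034,.03),(*p,.003)],40,10)
cv2.imwrite("pics/g3.png",cv2.resize(np.hstack([im,im2]),(800,400)))
E
```

```text
time_s: 5.88
ee_pos: [0.4316, -0.0071, 0.1189]
tool_rot: [0.924, 0.382, 0.001, 0.001]
contact_force: [-0.7, -0.7, -0.7]
opening: 0.0851
grip_force: 0.0
[ 0.4306982  -0.00726873  0.11783219] [-0.41414588 -0.29218912 -0.3537717 ] [ 0.33  0.52 -0.54  2.19  0.51  0.55 -1.38]
```

View pics/g3.png

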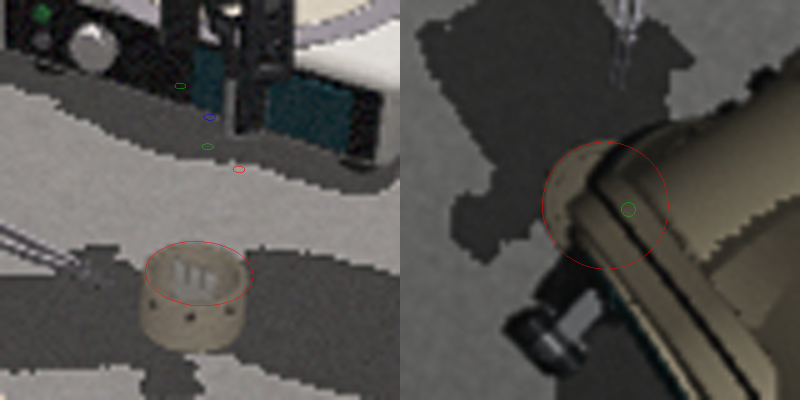

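Fingers were apparently on top of the rim: the visible tips look 20–30 mm behind the stated TCP. I'll check the real tip height by touching a clear patch of bench.

To row units: 0.03 m is 0.48, 0.015 m is 0.24.

```bash
echo '[-0.128,0.5008,0,0,0,0,-0.128,0.5008,0,0,0,0,-0.12,0.5024,0,0,0,0,0,0,0.48,0,0,0,0,0,0.48,0,0,0,0,0,0.48,0,0,0,0,0,0.24,0,0,0,0,0,0,0,0,0,0,0,0,0,0,0]' > rows.txt && python3 -m pendant rows.txt 0.062
python3 g.py 0.48 -0.09 0 45
echo '[0,0,0.048,0,0,0,0,0,0.048,0,0,0,0,0,0.048,0,0,0,0,0,0,0,0,0]' > rows.txt && python3 -m pendant rows.txt
```

```text
time_s: 7.1
ee_pos: [0.4803, -0.0902, 0.0129]
tool_rot: [0.924, 0.383, -0.001, 0.001]
contact_force: [-0.4, -0.4, 0.4]
opening: 0.062
grip_force: 0.0
t 7.1 yaw 44.98 tilt [-0.13  0.06] rz -0.0 tool now [-0.0001 -0.0004  0.0129] after turn [-0.0001 -0.0004  0.0129] open 0.062 q [ 0.37  0.76 -0.37  2.1   0.69  0.4  -1.33]
time_s: 7.6
ee_pos: [0.4797, -0.0904, 0.0033]
tool_rot: [0.924, 0.382, -0.001, 0.001]
contact_force: [-0.5, -0.2, 0.5]
opening: 0.0615
grip_force: 0.0
```

```bash
echo '[0,0,0.048,0,0,0,0,0,0.048,0,0,0,0,0,0,0,0,0]' > rows.txt && python3 -m pendant rows.txt
echo '[0,0,0.048,0,0,0,0,0,0.032,0,0,0,0,0,0,0,0,0]' > rows.txt && python3 -m pendant rows.txt
python3 - <<'E'
from h import *
c=camera("side"); s=state(); p=s["ee_pos"]; print(p,s["contact_force"],s["joint_pos"].round(2),s["opening"])
d=np.array([-.707,.707,0]); f=lambda w,k:(*(p+d*w+[0,0,k]),.002)
im=crop(c,p+[0,0,.03],[f(.031,0),f(.031,.01),f(.031,.03),f(-.031,0)],30,10)
cv2.imwrite("pics/g4.png",np.clip(im*1.6,0,255).astype(np.uint8))
E
```

```text
time_s: 7.98
ee_pos: [0.4796, -0.0903, -0.0028]
tool_rot: [0.924, 0.383, -0.001, 0.001]
contact_force: [-0.4, 0.1, -0.2]
opening: 0.0623
grip_force: 0.0
time_s: 8.35
ee_pos: [0.4797, -0.0904, -0.0077]
tool_rot: [0.924, 0.382, -0.001, 0.001]
contact_force: [-0.6, 0.3, 0.1]
opening: 0.0617
grip_force: 0.0
[ 0.4797443  -0.09033022 -0.0076431 ] [-0.43003795 -0.53632986 -0.07916352] [ 0.34  0.79 -0.32  2.1   0.72  0.35 -1.36] 0.061930044463669044
```

View pics/g4.png

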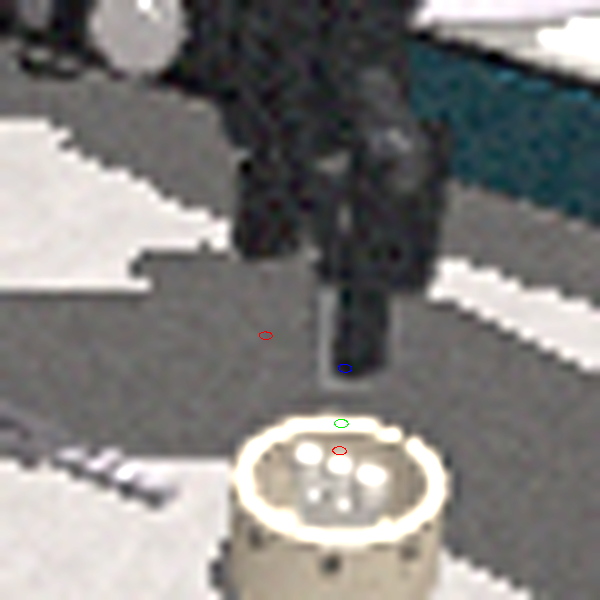

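The side crop shows the finger tips at (360,378), about 27 mm above the reported TCP, which itself reads −7.7 mm without contact. I continue down gently to calibrate this by touch.

```bash
echo '[0,0,0.064,0,0,0,0,0,0.064,0,0,0,0,0,0,0,0,0]' > rows.txt && python3 -m pendant rows.txt
echo '[0,0,0.048,0,0,0,0,0,0,0,0,0]' > rows.txt && python3 -m pendant rows.txt
echo '[0,0,0.048,0,0,0,0,0,0,0,0,0]' > rows.txt && python3 -m pendant rows.txt
python3 g.py .48 -.09 -.03 45
```

```text
time_s: 8.78
ee_pos: [0.4795, -0.0904, -0.0159]
tool_rot: [0.924, 0.383, -0.002, 0.001]
contact_force: [-0.3, 0.6, 0.5]
opening: 0.0619
grip_force: 0.0
time_s: 9.02
ee_pos: [0.4797, -0.0904, -0.0187]
tool_rot: [0.924, 0.382, -0.001, 0.001]
contact_force: [0.2, -0.3, -0.7]
opening: 0.0619
grip_force: 0.0
time_s: 9.28
ee_pos: [0.4797, -0.0904, -0.0217]
tool_rot: [0.924, 0.382, -0.001, 0.001]
contact_force: [0.3, -0.5, -0.3]
opening: 0.062
grip_force: 0.0
t 9.28 yaw 44.97 tilt [-0.18  0.01] rz -0.001 tool now [ 0.0006 -0.0001  0.0083] after turn [ 0.0006 -0.0001  0.0083] open 0.062 q [ 0.32  0.82 -0.29  2.11  0.75  0.32 -1.39]
```

```bash

echo '[0,0,0.032,0,0,0,0,0,0,0,0,0]' > rows.txt && python3 -m pendant rows.txt
echo '[0,0,0.032,0,0,0,0,0,0,0,0,0]' > rows.txt && python3 -m pendant rows.txt
echo '[0,0,0.032,0,0,0,0,0,0,0,0,0]' > rows.txt && python3 -m pendant rows.txt
echo '[0,0,0.032,0,0,0,0,0,0,0,0,0]' > rows.txt && python3 -m pendant rows.txt
```

```text
time_s: 9.52
ee_pos: [0.4797, -0.0904, -0.0237]
tool_rot: [0.924, 0.382, -0.001, 0.001]
contact_force: [-0.2, -0.0, 0.2]
opening: 0.0617
grip_force: 0.0
time_s: 9.78
ee_pos: [0.4797, -0.0905, -0.0257]
tool_rot: [0.924, 0.382, -0.001, 0.001]
contact_force: [0.1, 0.7, -0.2]
opening: 0.0622
grip_force: 0.0
time_s: 10.02
ee_pos: [0.4797, -0.0904, -0.0277]
tool_rot: [0.924, 0.382, -0.001, 0.001]
contact_force: [0.0, 0.6, 0.4]
opening: 0.0621
grip_force: 0.0
time_s: 10.28
ee_pos: [0.4799, -0.0905, -0.0286]
tool_rot: [0.924, 0.383, -0.001, 0.001]
contact_force: [-0.8, -0.0, 12.1]
opening: 0.0618
grip_force: 5.9
```

Contact comes at reported z = −28.0 mm with a 62 mm opening. So the tips are at reported z + 28 mm there, about 23 mm more than stated. I'll use that offset and re-measure the nudged deep bowl.

The manual's scale: shifts go in shares of 62.5 mm and turns go in units of 0.1 rad. Converting my numbers, -0.03 m is -0.48, -0.02 m is -0.32.

```bash
echo '[0,0,-0.32,0,0,0,0,0,-0.48,0,0,0,0,0,-0.48,0,0,0,0,0,-0.48,0,0,0,0,0,-0.32,0,0,0,0,0,0,0,0,0]' > rows.txt && python3 -m pendant rows.txt 0.085
cat > f.py <<'E'
import sys
exec(open("m.py").read().split("for n,((u,v)")[0])
x,y,z,r=map(float,sys.argv[1:5])
for n,c in(("top",top),("side",side)):
    p,f=fit(c,(x,y),z,z,r); print(n,p.round(4),round(f,1)); rows.append(crop(c,[*p,z],[(*p,z,r),(*p,z,.0245)],30,10))
if len(sys.argv)>5: cv2.imwrite(sys.argv[5],cv2.resize(np.hstack(rows),(800,400)))
E
python3 f.py .431 -.005 .034 .03; python3 g.py .431 -.005 -.016 45
```

```text
time_s: 11.02
ee_pos: [0.4811, -0.0904, 0.1016]
tool_rot: [0.924, 0.382, 0.0, 0.002]
contact_force: [-0.5, -0.7, -1.1]
opening: 0.0853
grip_force: 0.0
top [ 0.4308 -0.0065] -268.0
side [ 0.4317 -0.0039] -242.5
t 11.12 yaw 44.95 tilt [-0.19  0.01] rz -0.001 tool now [ 0.0263 -0.0948  0.1159] after turn [ 0.0264 -0.0948  0.1159] open 0.0852 q [ 0.5   0.62 -0.54  2.05  0.56  0.62 -1.22]
```

To row units: -0.0316 m is -0.5056, 0.025 m is 0.4.

```bash
echo '[0.1408,-0.5056,0,0,0,0,0.1408,-0.5056,0,0,0,0,0.1408,-0.5056,0,0,0,0,0,0,0.4,0,0,0,0,0,0.4,0,0,0,0,0,0.4,0,0,0,0,0,0.4,0,0,0,0,0,0.1856,0,0,0,0,0,0,0,0,0,0,0,0,0,0,0]' > rows.txt && python3 -m pendant rows.txt 0.085 20
python3 g.py .4312 -.0052 -.014 45
```

```text
time_s: 12.38
ee_pos: [0.4312, -0.0046, -0.0114]
tool_rot: [0.924, 0.382, -0.002, 0.001]
contact_force: [-0.3, 0.6, -0.1]
opening: 0.0852
grip_force: 0.0
t 12.38 yaw 44.97 tilt [-0.18 -0.01] rz -0.0 tool now [-0.0004  0.0004  0.0026] after turn [-0.0004  0.0004  0.0026] open 0.0852 q [ 0.13  0.77 -0.28  2.26  0.97  0.24 -1.81]
```

To row units: 0.1745 rad is 1.745.

```bash
echo '[0,0,0,0,0,0,0,0,0,0,0,0,0,0,0,0,0,0,0,0,0,0,0,0,0,0,0,0,0,0,0,0,0,0,0,0]' > rows.txt && python3 -m pendant rows.txt 0.05 20
echo '[0,0,0,0,0,0,0,0,0,0,0,0,0,0,0,0,0,1.745,0,0,0,0,0,1.745,0,0,0,0,0,1.745,0,0,0,0,0,1.745,0,0,0,0,0,1.745,0,0,0,0,0,1.745,0,0,0,0,0,1.745,0,0,0,0,0,1.745,0,0,0,0,0,1.745,0,0,0,0,0,0]' > rows.txt && python3 -m pendant rows.txt 0.075 20
python3 g.py .4312 -.0052 -.014 -45
```

```text
time_s: 13.12
ee_pos: [0.4319, -0.0048, -0.0106]
tool_rot: [0.924, 0.383, -0.001, 0.001]
contact_force: [-1.1, -0.8, 5.9]
opening: 0.0587
grip_force: 20.8
time_s: 14.62
ee_pos: [0.4397, -0.006, -0.0022]
tool_rot: [0.924, -0.381, -0.008, 0.004]
contact_force: [-0.3, -0.9, -0.2]
opening: 0.075
grip_force: 0.0
t 14.62 yaw -44.86 tilt [-0.69  0.81] rz 0.003 tool now [-0.0065  0.0053  0.0119] after turn [-0.0064  0.0053  0.0119] open 0.075 q [ 0.07  0.75 -0.17  2.22  0.54  0.23 -2.94]
```

Joint 7 ran to its limit turning that way, so I lift clear, turn the other way and re-measure the bowl.

```bash
echo '[0,0,-0.32,0,0,0,0,0,-0.48,0,0,0,0,0,-0.32,0,0,-1.745,0,0,0,0,0,-1.745,0,0,0,0,0,-1.745,0,0,0,0,0,-1.745,0,0,0,0,0,-1.745,0,0,0,0,0,-1.745,0,0,0,0,0,-1.745,0,0,0,0,0,-1.745,0,0,0,0,0,-1.745,0,0,0,0,0,-1.745,0,0,0,0,0,-1.745,0,0,0,0,0,-1.745,0,0,0,0,0,-1.745,0,0,0,0,0,-1.745,0,0,0,0,0,-1.745,0,0,0,0,0,0]' > rows.txt && python3 -m pendant rows.txt 0.085 20
python3 f.py .431 -.005 .034 .03 pics/d1.png; python3 g.py .4312 -.0052 -.014 105
```

```text
time_s: 16.88
ee_pos: [0.4406, -0.0062, 0.0673]
tool_rot: [0.608, 0.794, -0.006, -0.007]
contact_force: [0.1, 0.0, -0.8]
opening: 0.0854
grip_force: 0.0
top [ 0.4311 -0.006 ] -50.8
side [ 0.4302 -0.0033] -135.3
t 16.98 yaw 104.93 tilt [ 0.22 -1.07] rz -0.001 tool now [ 0.0031 -0.0073  0.0817] after turn [ 0.0031 -0.0073  0.0817] open 0.0851 q [ 0.6   0.81 -1.01  2.17  1.03  0.8  -0.86]
```

View pics/d1.png

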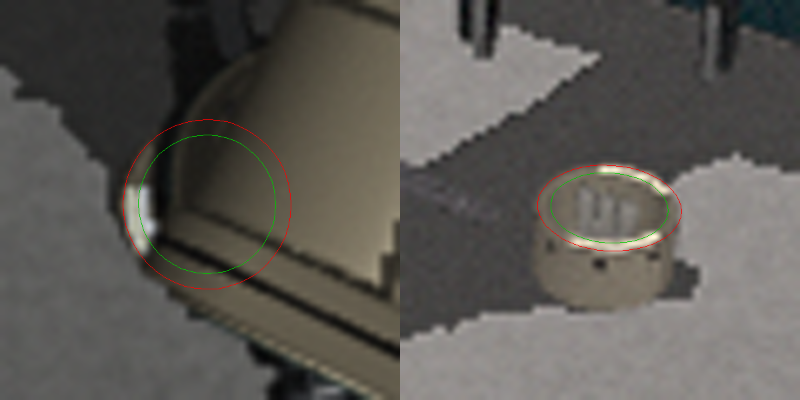

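To row units: -0.131 rad is -1.31.

```bash
echo '[0,0,0,-0.187,-0.038,0,0,0,0,0,0,-1.31,0,0,0,0,0,-1.31,0,0,0,0,0,0]' > rows.txt && python3 -m pendant rows.txt 0.085 20
python3 g.py .431 -.0045 -.012 120
```

```text
time_s: 17.48
ee_pos: [0.4404, -0.006, 0.0676]
tool_rot: [0.5, 0.866, 0.0, 0.0]
contact_force: [-0.2, -0.3, -1.5]
opening: 0.0849
grip_force: 0.0
t 17.48 yaw 119.97 tilt [0.   0.01] rz -0.001 tool now [ 0.0059 -0.0074  0.0796] after turn [ 0.0059 -0.0074  0.0796] open 0.0849 q [ 0.62  0.83 -1.06  2.19  1.09  0.82 -0.65]
```

To row units: 0.025 m is 0.4, 0.02 m is 0.32.

```bash
echo '[0.0944,-0.1184,0,0,0,0,0,0,0.4,0,0,0,0,0,0.4,0,0,0,0,0,0.32,0,0,0,0,0,0.1536,0,0,0,0,0,0,0,0,0,0,0,0,0,0,0]' > rows.txt && python3 -m pendant rows.txt 0.085 20
python3 g.py .431 -.0045 -.012 120
echo '[0,0,0,0,0,0,0,0,0,0,0,0,0,0,0,0,0,0,0,0,0,0,0,0,0,0,0,0,0,0,0,0,0,0,0,0]' > rows.txt && python3 -m pendant rows.txt 0.05 40
```

```text
time_s: 18.35
ee_pos: [0.4314, -0.0044, -0.0113]
tool_rot: [0.5, 0.866, 0.0, 0.0]
contact_force: [0.1, 0.1, -0.0]
opening: 0.0848
grip_force: 0.0
t 18.35 yaw 120.05 tilt [0.   0.03] rz 0.001 tool now [ 0.0001 -0.0004  0.0007] after turn [ 0.0001 -0.0004  0.0007] open 0.0848 q [ 0.53  0.96 -0.91  2.25  1.36  0.72 -0.88]
time_s: 19.1
ee_pos: [0.4316, -0.0045, -0.0111]
tool_rot: [0.499, 0.866, 0.0, 0.001]
contact_force: [-1.7, -0.7, 8.1]
opening: 0.0578
grip_force: 41.8
```

To row units: -0.025 m is -0.4, -0.022 m is -0.352.

```bash
echo '[0,0,-0.128,0,0,0,0,0,-0.256,0,0,0,0,0,-0.352,0,0,0,0,0,-0.4,0,0,0,0,0,-0.4,0,0,0,0,0,-0.352,0,0,0,0,0,-0.256,0,0,0,0,0,-0.128,0,0,0,0,0,0,0,0,0]' > rows.txt && python3 -m pendant rows.txt - 40
python3 g.py .5109 -.2722 .0888 120;
```

```text
time_s: 20.23
ee_pos: [0.4313, -0.0047, 0.1303]
tool_rot: [0.5, 0.866, -0.0, 0.0]
contact_force: [-0.2, 0.3, -2.0]
opening: 0.0577
grip_force: 43.7
t 20.23 yaw 120.04 tilt [-0.02  0.01] rz 0.001 tool now [-0.2714 -0.065   0.0416] after turn [-0.2714 -0.0648  0.0416] open 0.0577 q [ 0.7   0.72 -1.16  2.16  0.9   0.88 -0.51]
```

```bash
echo '[-0.16,-0.0384,0,0,0,0,-0.32,-0.0768,0,0,0,0,-0.48,-0.1152,0,0,0,0,-0.48,-0.1152,0,0,0,0,-0.48,-0.1152,0,0,0,0,-0.48,-0.1152,0,0,0,0,-0.48,-0.1152,0,0,0,0,-0.48,-0.1152,0,0,0,0,-0.48,-0.1152,0,0,0,0,-0.32,-0.0768,0,0,0,0,-0.1824,-0.0432,0,0,0,0,0,0,0,0,0,0,0,0,0,0,0,0]' > rows.txt && python3 -m pendant rows.txt - 40
python3 g.py .5109 -.2722 .0888 120;
```

```text
time_s: 21.85
ee_pos: [0.5105, -0.2709, 0.1298]
tool_rot: [0.499, 0.867, 0.0, -0.001]
contact_force: [0.2, 0.8, -1.4]
opening: 0.0575
grip_force: 43.7
t 21.85 yaw 120.15 tilt [ 0.07 -0.02] rz 0.003 tool now [-0.0013 -0.0003  0.041 ] after turn [-0.0013 -0.0003  0.041 ] open 0.0575 q [ 1.08  0.89 -1.14  1.78  0.91  1.1   0.14]
```

To row units: 0.008 m is 0.128, 0.014 m is 0.224.

```bash
echo '[-0.0208,-0.0048,0.224,0,0,0,0,0,0.224,0,0,0,0,0,0.128,0,0,0,0,0,0.048,0,0,0,0,0,0.016,0,0,0,0,0,0,0,0,0]' > rows.txt && python3 -m pendant rows.txt - 40
echo '[0,0,0.016,0,0,0,0,0,0.016,0,0,0,0,0,0,0,0,0]' > rows.txt && python3 -m pendant rows.txt - 40
```

```text
time_s: 22.6
ee_pos: [0.5114, -0.2733, 0.0902]
tool_rot: [0.5, 0.866, 0.0, 0.0]
contact_force: [-0.7, -0.5, -2.1]
opening: 0.0579
grip_force: 43.7
time_s: 22.98
ee_pos: [0.5114, -0.2734, 0.089]
tool_rot: [0.5, 0.866, -0.0, 0.0]
contact_force: [-2.4, 0.1, 6.6]
opening: 0.0579
grip_force: 44.3
```

To row units: 0.0013 m is 0.0208, 0.1745 rad is 1.745.

```bash
echo '[0,0,0,0,0,0,0,0,0,0,0,0,0,0,0,0,0,0,0.0208,0,0,0,0,0,0,0,0,0,0,1.745,0,0,0,0,0,1.745,0,0,0,0,0,1.745,0,0,0,0,0,1.745,0,0,0,0,0,1.745,0,0,0,0,0,1.745,0,0,0,0,0,1.745,0,0,0,0,0,1.745,0,0,0,0,0,1.745,0,0,0,0,0,0]' > rows.txt && python3 -m pendant rows.txt 0.078 20
python3 g.py .5109 -.2722 .0888 30
echo '[0,0,0,0,0,0,0,0,0,0,0,0,0,0,0,0,0,0,0,0,0,0,0,0,0,0,0,0,0,0]' > rows.txt && python3 -m pendant rows.txt 0.055 20
echo '[0,0,0,0,0,0,0,0,0,0,0,0,0,0,0,0,0,0,0,0,0,0,0,0]' > rows.txt && python3 -m pendant rows.txt 0.085 20
python3 g.py .5109 -.2722 .22 30
```

```text
time_s: 24.72
ee_pos: [0.5106, -0.272, 0.0882]
tool_rot: [0.965, 0.261, -0.0, 0.0]
contact_force: [-1.1, 0.7, -0.1]
opening: 0.0778
grip_force: 0.0
t 24.73 yaw 30.21 tilt [-0.04  0.01] rz 0.004 tool now [ 0.0002  0.0003 -0.0006] after turn [ 0.0002  0.0003 -0.0006] open 0.0778 q [ 0.89  0.79 -0.74  1.82  0.72  0.83 -1.26]
time_s: 25.35
ee_pos: [0.5108, -0.2723, 0.0883]
tool_rot: [0.966, 0.26, 0.0, 0.0]
contact_force: [-0.8, 0.2, 4.8]
opening: 0.0597
grip_force: 21.4
time_s: 25.85
ee_pos: [0.5104, -0.2722, 0.0878]
tool_rot: [0.966, 0.26, -0.0, -0.0]
contact_force: [-0.4, -0.5, 0.2]
opening: 0.0848
grip_force: 0.0
t 25.85 yaw 30.08 tilt [-0.02 -0.04] rz 0.001 tool now [ 0.0003  0.0002 -0.1322] after turn [ 0.0003  0.0002 -0.1322] open 0.0848 q [ 0.89  0.79 -0.75  1.81  0.72  0.83 -1.26]
```

```bash
echo '[0,0,-0.4,0,0,0,0,0,-0.4,0,0,0,0,0,-0.16,0,0,-1.57,0,0,0,0,0,-1.57,0,0,0,0,0,-1.57,0,0,0,0,0,-1.57,0,0,0,0,0,-1.57,0.704,-0.2592,0,0,0,0,0.704,-0.2592,0,0,0,0,0.704,-0.2592,0,0,0,0,0.704,-0.2592,0,0,0,0,0.704,-0.2592,0,0,0,0,0.704,-0.2592,0,0,0,0,0.704,-0.2592,0,0,0,0,0.704,-0.2592,0,0,0,0,0.704,-0.2592,0,0,0,0,0.704,-0.2592,0,0,0,0,0.704,-0.2592,0,0,0,0,0.704,-0.2592,0,0,0,0,0.48,-0.176,0,0,0,0]' > rows.txt && python3 -m pendant rows.txt 0.085 20
python3 g.py .4559 .3353 -.022 75; python3 f.py .5109 -.2725 .134 .03
```

```text
time_s: 28.35
ee_pos: [0.4553, 0.3225, 0.1483]
tool_rot: [0.792, 0.61, 0.0, -0.001]
contact_force: [0.7, -0.2, -0.2]
opening: 0.0849
grip_force: 0.0
t 28.35 yaw 75.17 tilt [ 0.07 -0.04] rz 0.003 tool now [ 0.0123 -0.0025  0.1703] after turn [ 0.0123 -0.0026  0.1703] open 0.0849 q [-0.1   0.74 -0.93  1.82  0.72  0.96 -1.61]
top [ 0.5095 -0.2741] -105.8
side [ 0.508 -0.271] -73.3
```

```bash
echo '[0.1968,-0.04,0.32,0,0,0,0,0,0.48,0,0,0,0,0,0.48,0,0,0,0,0,0.48,0,0,0,0,0,0.48,0,0,0,0,0,0.32,0,0,0,0,0,0.1888,0,0,0,0,0,0,0,0,0,0,0,0,0,0,0]' > rows.txt && python3 -m pendant rows.txt 0.085 20
python3 g.py .4559 .3353 -.0235 75
echo '[0,0,0,0,0,0,0,0,0,0,0,0,0,0,0,0,0,0,0,0,0,0,0,0,0,0,0,0,0,0]' > rows.txt && python3 -m pendant rows.txt 0.055 20
```

```text
time_s: 29.58
ee_pos: [0.4571, 0.333, -0.023]
tool_rot: [0.793, 0.609, 0.001, -0.0]
contact_force: [0.2, 0.2, 0.6]
opening: 0.0849
grip_force: 0.0
t 29.57 yaw 75.05 tilt [0.07 0.01] rz 0.001 tool now [ 0.0019 -0.0018  0.0005] after turn [ 0.0019 -0.0018  0.0005] open 0.0849 q [-0.24  0.97 -0.71  1.89  1.01  0.69 -1.84]
time_s: 30.2
ee_pos: [0.4571, 0.3328, -0.0229]
tool_rot: [0.793, 0.609, 0.0, -0.0]
contact_force: [-0.3, -1.0, 5.4]
opening: 0.058
grip_force: 21.3
```

```bash
echo '[0,0,0,0,0,0,0,0,0,0,0,0,0.0304,0,0,0,0,0,0,0,0,0,0,-1.745,0,0,0,0,0,-1.745,0,0,0,0,0,-1.745,0,0,0,0,0,-1.745,0,0,0,0,0,-1.745,0,0,0,0,0,-1.745,0,0,0,0,0,-1.745,0,0,0,0,0,-1.745,0,0,0,0,0,-1.745,0,0,0,0,0,0]' > rows.txt && python3 -m pendant rows.txt 0.08 20
python3 g.py .4576 .3346 -.0235 165
echo '[0,0,0,0,0,0,0,0,0,0,0,0,0,0,0,0,0,0,0,0,0,0,0,0,0,0,0,0,0,0,0,0,0,0,0,0]' > rows.txt && python3 -m pendant rows.txt 0.05 40
python3 g.py .4576 .3346 -.0235 165
```

```text
time_s: 31.82
ee_pos: [0.457, 0.3343, -0.0241]
tool_rot: [0.131, 0.991, 0.0, -0.001]
contact_force: [-0.5, -0.1, 0.1]
opening: 0.0801
grip_force: 0.0
t 31.82 yaw 164.91 tilt [0.07 0.  ] rz -0.002 tool now [-0.0005  0.0005 -0.0006] after turn [-0.0005  0.0005 -0.0006] open 0.0801 q [-0.11  1.09 -0.99  1.88  1.2   0.92 -0.41]
time_s: 32.58
ee_pos: [0.4572, 0.3344, -0.0231]
tool_rot: [0.131, 0.991, 0.0, 0.0]
contact_force: [-1.5, -0.9, 5.6]
opening: 0.0587
grip_force: 42.4
t 32.58 yaw 164.96 tilt [-0.  0.] rz -0.001 tool now [-0.0003  0.0003  0.0004] after turn [-0.0003  0.0003  0.0004] open 0.0587 q [-0.11  1.09 -0.99  1.88  1.2   0.92 -0.41]
```

```bash
echo '[0,0,-0.16,0,0,0,0,0,-0.32,0,0,0,0,0,-0.48,0,0,0,0,0,-0.48,0,0,0,0,0,-0.48,0,0,0,0,0,-0.48,0,0,0,0,0,-0.32,0,0,0,0,0,-0.24,0,0,0,0,0,0,0,0,0]' > rows.txt && python3 -m pendant rows.txt - 40
echo '[-0.0672,-0.184,0,0,0,0,-0.1312,-0.36,0,0,0,0,-0.1984,-0.544,0,0,0,0,-0.1984,-0.544,0,0,0,0,-0.1984,-0.544,0,0,0,0,-0.1984,-0.544,0,0,0,0,-0.1984,-0.544,0,0,0,0,-0.1984,-0.544,0,0,0,0,-0.1984,-0.544,0,0,0,0,-0.1984,-0.544,0,0,0,0,-0.1984,-0.544,0,0,0,0,-0.1984,-0.544,0,0,0,0,-0.1984,-0.544,0,0,0,0,-0.1984,-0.544,0,0,0,0,-0.1984,-0.544,0,0,0,0,-0.1984,-0.544,0,0,0,0,-0.1984,-0.544,0,0,0,0,-0.1088,-0.296,0,0,0,0,-0.0592,-0.16,0,0,0,0,0,0,0,0,0,0]' > rows.txt && python3 -m pendant rows.txt - 40
python3 g.py .5109 -.2725 .1069 165
```

```text
time_s: 33.7
ee_pos: [0.4576, 0.3346, 0.1622]
tool_rot: [0.13, 0.991, 0.001, 0.0]
contact_force: [-0.2, -0.3, -0.6]
opening: 0.059
grip_force: 43.2
time_s: 36.2
ee_pos: [0.5105, -0.2731, 0.1604]
tool_rot: [0.131, 0.991, 0.0, -0.001]
contact_force: [0.8, 0.8, -0.3]
opening: 0.0591
grip_force: 43.2
t 36.2 yaw 164.98 tilt [0.11 0.03] rz -0.0 tool now [-0.0003  0.0006  0.0535] after turn [-0.0003  0.0006  0.0535] open 0.0591 q [ 1.1   0.87 -1.19  1.75  0.89  1.17  0.94]
```

```bash
echo '[-0.0048,0.0096,0.256,0,0,0,0,0,0.256,0,0,0,0,0,0.16,0,0,0,0,0,0.064,0,0,0,0,0,0,0,0,0]' > rows.txt && python3 -m pendant rows.txt - 40
python3 g.py .5109 -.2725 .1069 165
echo '[0,0,0.032,0,0,0,0,0,0.032,0,0,0,0,0,0.016,0,0,0,0,0,0,0,0,0]' > rows.txt && python3 -m pendant rows.txt - 40
python3 g.py .5109 -.2725 .1069 165
```

```text
time_s: 36.83
ee_pos: [0.5118, -0.2721, 0.115]
tool_rot: [0.13, 0.992, 0.0, -0.0]
contact_force: [0.8, -0.1, -0.3]
opening: 0.0588
grip_force: 43.1
t 36.83 yaw 165.05 tilt [0.04 0.02] rz 0.001 tool now [ 0.0007 -0.0007  0.0081] after turn [ 0.0007 -0.0007  0.0081] open 0.0588 q [ 1.08  0.93 -1.15  1.79  0.95  1.1   0.89]
time_s: 37.33
ee_pos: [0.5117, -0.2723, 0.1102]
tool_rot: [0.13, 0.991, 0.0, -0.0]
contact_force: [0.3, 0.3, -0.1]
opening: 0.0585
grip_force: 43.2
t 37.33 yaw 165.03 tilt [ 0.03 -0.  ] rz 0.001 tool now [ 0.0007 -0.0004  0.0033] after turn [ 0.0007 -0.0004  0.0033] open 0.0585 q [ 1.08  0.93 -1.14  1.79  0.96  1.1   0.89]
```

To row units: -0.0004 m is -0.0064, 0.001 m is 0.016.

```bash
echo '[0.0096,-0.0064,0.016,0,0,0,0,0,0.016,0,0,0,0,0,0.016,0,0,0,0,0,0,0,0,0]' > rows.txt && python3 -m pendant rows.txt - 40
echo '[0,0,0.0112,0,0,0,0,0,0.008,0,0,0,0,0,0,0,0,0]' > rows.txt && python3 -m pendant rows.txt - 40
python3 g.py .5109 -.2725 .1069 165
```

```text
time_s: 37.83
ee_pos: [0.511, -0.2725, 0.1071]
tool_rot: [0.13, 0.991, 0.0, -0.0]
contact_force: [-0.2, 0.2, -0.5]
opening: 0.0587
grip_force: 43.2
time_s: 38.2
ee_pos: [0.5111, -0.2725, 0.1069]
tool_rot: [0.13, 0.991, -0.0, -0.0]
contact_force: [-2.9, -0.3, 6.3]
opening: 0.0587
grip_force: 43.8
t 38.2 yaw 165.04 tilt [ 0.01 -0.03] rz 0.001 tool now [ 0.0002 -0.0001  0.    ] after turn [ 0.0002 -0.0001  0.    ] open 0.0587 q [ 1.07  0.94 -1.14  1.8   0.97  1.09  0.88]
```

To row units: 0.044 m is 0.704, 0.0026 m is 0.0416.

```bash
echo '[0,0,0,0,0,0,0,0,0,0,0,0,0,0,0,0,0,0,0,0,-0.16,0,0,0,0,0,-0.32,0,0,0,0,0,-0.4,0,0,0,0.0416,0.704,0,0,0,0,0.0416,0.704,0,0,0,0,0.0416,0.704,0,0,0,0,0.0416,0.704,0,0,0,0,0.0416,0.704,0,0,0,0,0.0416,0.704,0,0,0,0,0.0416,0.704,0,0,0,0,0.0416,0.704,0,0,0,0,0.0416,0.704,0,0,0,0,0.0416,0.704,0,0,0,0,0.0416,0.704,0,0,0,0,0.0416,0.704,0,0,0,0,0.04,0.7136,0,0,0,0,0,0,0,0,0,0]' > rows.txt && python3 -m pendant rows.txt 0.085 20
python3 g.py .6269 .2888 -.0235 165; python3 f.py .5109 -.2725 .148 .03 pics/r1.png
```

```text
time_s: 40.7
ee_pos: [0.625, 0.2953, 0.1631]
tool_rot: [0.127, 0.992, 0.003, -0.0]
contact_force: [0.4, -0.3, -0.6]
opening: 0.085
grip_force: 0.0
t 40.7 yaw 165.37 tilt [0.07 0.3 ] rz 0.006 tool now [-0.0037 -0.0068  0.1866] after turn [-0.0037 -0.0068  0.1866] open 0.085 q [ 0.02  0.94 -1.05  1.42  0.83  1.25  0.22]
top [ 0.5023 -0.2675] -15.8
side [ 0.51   -0.2714] -141.4
```

View pics/r1.png

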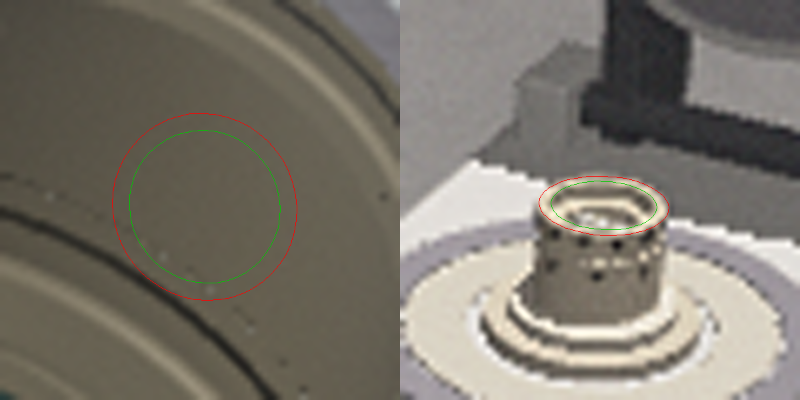

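To row units: 0.03 m is 0.48, 0.02 m is 0.32.

```bash
echo '[-0.0592,-0.1088,0.16,0,0,0,0,0,0.48,0,0,0,0,0,0.48,0,0,0,0,0,0.48,0,0,0,0,0,0.48,0,0,0,0,0,0.4,0,0,0,0,0,0.32,0,0,0,0,0,0.16,0,0,0,0,0,0,0,0,0,0,0,0,0,0,0]' > rows.txt && python3 -m pendant rows.txt 0.085 20
python3 g.py .6269 .2888 -.022 165
echo '[0,0,0,0,0,0,0,0,0,0,0,0,0,0,0,0,0,0,0,0,0,0,0,0,0,0,0,0,0,0]' > rows.txt && python3 -m pendant rows.txt 0.055 20
python3 g.py .6269 .2888 -.022 165
```

```text
time_s: 42.05
ee_pos: [0.6286, 0.2826, -0.023]
tool_rot: [0.13, 0.991, 0.001, 0.0]
contact_force: [-0.1, 0.2, 1.2]
opening: 0.0853
grip_force: 0.0
t 42.05 yaw 165.04 tilt [-0.03  0.08] rz 0.001 tool now [ 0.0032  0.0056 -0.001 ] after turn [ 0.0032  0.0056 -0.001 ] open 0.0853 q [-0.    1.15 -0.91  1.52  1.02  1.    0.1 ]
time_s: 42.68
ee_pos: [0.6289, 0.284, -0.022]
tool_rot: [0.13, 0.992, 0.002, 0.001]
contact_force: [-0.1, 2.6, 5.5]
opening: 0.0584
grip_force: 20.4
t 42.67 yaw 165.06 tilt [-0.06  0.23] rz 0.001 tool now [0.0032 0.0041 0.    ] after turn [0.0032 0.0041 0.    ] open 0.0584 q [-0.    1.15 -0.91  1.52  1.02  1.    0.1 ]
```

To row units: 0.0032 m is 0.0512, 0.1745 rad is 1.745.

```bash
echo '[0,0,0,0,0,0,0,0,0,0,0,0,0.0512,0,0,0,0,0,0,0,0,0,0,1.745,0,0,0,0,0,1.745,0,0,0,0,0,1.745,0,0,0,0,0,1.745,0,0,0,0,0,1.745,0,0,0,0,0,1.745,0,0,0,0,0,1.745,0,0,0,0,0,1.745,0,0,0,0,0,1.745,0,0,0,0,0,0]' > rows.txt && python3 -m pendant rows.txt 0.08 20
python3 g.py .6269 .2888 -.022 75
echo '[0,0,0,0,0,0,0,0,0,0,0,0,0,0,0,0,0,0,0,0,0,0,0,0,0,0,0,0,0,0,0,0,0,0,0,0]' > rows.txt && python3 -m pendant rows.txt 0.05 40
python3 g.py .6269 .2888 -.022 75
```

```text
time_s: 44.3
ee_pos: [0.6246, 0.2828, -0.024]
tool_rot: [0.792, 0.61, -0.0, 0.0]
contact_force: [-0.4, -0.3, -0.6]
opening: 0.0801
grip_force: 0.0
t 44.3 yaw 75.19 tilt [-0.04 -0.02] rz 0.003 tool now [ 0.0064  0.0007 -0.002 ] after turn [ 0.0064  0.0007 -0.002 ] open 0.0801 q [-0.14  1.04 -0.61  1.53  0.74  0.81 -1.3 ]
time_s: 45.05
ee_pos: [0.6249, 0.2828, -0.0236]
tool_rot: [0.793, 0.61, -0.0, -0.0]
contact_force: [-2.1, -1.5, 5.1]
opening: 0.0596
grip_force: 43.0
t 45.05 yaw 75.11 tilt [ 0.   -0.03] rz 0.002 tool now [ 0.0064  0.0004 -0.0016] after turn [ 0.0064  0.0004 -0.0016] open 0.0596 q [-0.14  1.04 -0.61  1.53  0.74  0.81 -1.3 ]
```

To row units: -0.03 m is -0.48, -0.02 m is -0.32.

```bash
echo '[0,0,-0.16,0,0,0,0,0,-0.32,0,0,0,0,0,-0.48,0,0,0,0,0,-0.48,0,0,0,0,0,-0.48,0,0,0,0,0,-0.48,0,0,0,0,0,-0.32,0,0,0,0,0,-0.24,0,0,0,0,0,0,0,0,0]' > rows.txt && python3 -m pendant rows.txt - 40
echo '[-0.184,0.016,0,0,0,0,-0.36,0.0208,0,0,0,0,-0.544,0.032,0,0,0,0,-0.544,0.032,0,0,0,0,-0.544,0.032,0,0,0,0,-0.544,0.032,0,0,0,0,-0.544,0.032,0,0,0,0,-0.544,0.032,0,0,0,0,-0.544,0.032,0,0,0,0,-0.544,0.032,0,0,0,0,-0.544,0.032,0,0,0,0,-0.544,0.032,0,0,0,0,-0.544,0.032,0,0,0,0,-0.544,0.032,0,0,0,0,-0.544,0.032,0,0,0,0,-0.544,0.032,0,0,0,0,-0.544,0.032,0,0,0,0,-0.256,0.016,0,0,0,0,-0.128,0.0064,0,0,0,0,0,0,0,0,0,0]' > rows.txt && python3 -m pendant rows.txt - 40
python3 g.py .5104 -.2744 .1204 75
```

```text
time_s: 46.18
ee_pos: [0.6255, 0.283, 0.1621]
tool_rot: [0.793, 0.609, 0.001, -0.0]
contact_force: [0.6, -0.4, -0.8]
opening: 0.0596
grip_force: 43.4
time_s: 48.68
ee_pos: [0.5111, -0.2741, 0.1608]
tool_rot: [0.793, 0.609, 0.0, -0.001]
contact_force: [0.3, -0.4, -0.2]
opening: 0.0599
grip_force: 43.4
t 48.67 yaw 75.08 tilt [ 0.04 -0.05] rz 0.001 tool now [-0.0005 -0.0006  0.0404] after turn [-0.0005 -0.0006  0.0404] open 0.0599 q [ 0.93  0.7  -0.81  1.75  0.61  0.95 -0.38]
```

To row units: 0.014 m is 0.224, 0.012 m is 0.192.

```bash
echo '[-0.0048,-0.0064,0.224,0,0,0,0,0,0.192,0,0,0,0,0,0.096,0,0,0,0,0,0.032,0,0,0,0,0,0,0,0,0,0,0,0,0,0,0]' > rows.txt && python3 -m pendant rows.txt - 40
python3 g.py .5104 -.2744 .1204 75
```

```text
time_s: 49.42
ee_pos: [0.5109, -0.275, 0.1273]
tool_rot: [0.793, 0.609, 0.0, 0.0]
contact_force: [-1.6, 1.0, -0.2]
opening: 0.0596
grip_force: 43.4
t 49.42 yaw 75.05 tilt [-0.    0.01] rz 0.001 tool now [ 0.0005 -0.0007  0.0069] after turn [ 0.0005 -0.0007  0.0069] open 0.0596 q [ 0.92  0.74 -0.77  1.78  0.65  0.89 -0.42]
```

```bash
echo '[0.008,-0.0096,0.024,0,0,0,0,0,0.024,0,0,0,0,0,0.016,0,0,0,0,0,0,0,0,0]' > rows.txt && python3 -m pendant rows.txt - 40
echo '[0,0,0.016,0,0,0,0,0,0.016,0,0,0,0,0,0,0,0,0]' > rows.txt && python3 -m pendant rows.txt - 40
python3 g.py .5104 -.2744 .1204 75
```

```text
time_s: 49.92
ee_pos: [0.5101, -0.2744, 0.1229]
tool_rot: [0.793, 0.609, -0.0, -0.0]
contact_force: [0.5, -0.1, -0.6]
opening: 0.0595
grip_force: 43.4
time_s: 50.3
ee_pos: [0.5101, -0.2743, 0.1209]
tool_rot: [0.793, 0.609, -0.0, -0.0]
contact_force: [-0.6, -0.5, -1.3]
opening: 0.0592
grip_force: 43.4
t 50.3 yaw 75.06 tilt [ 0.   -0.04] rz 0.001 tool now [-0.      0.0003  0.0005] after turn [-0.      0.0003  0.0005] open 0.0592 q [ 0.91  0.75 -0.77  1.79  0.66  0.88 -0.42]
```

To row units: 0.0006 m is 0.0096, 0.0004 m is 0.0064.

```bash
echo '[0,0,0.0096,0,0,0,0,0,0.0064,0,0,0,0,0,0,0,0,0]' > rows.txt && python3 -m pendant rows.txt - 40
python3 g.py .5104 -.2744 .1204 75
```

```text
time_s: 50.68
ee_pos: [0.5102, -0.2743, 0.1204]
tool_rot: [0.793, 0.609, -0.0, -0.0]
contact_force: [-1.2, 0.3, 4.5]
opening: 0.0596
grip_force: 43.8
t 50.67 yaw 75.06 tilt [-0.02 -0.01] rz 0.001 tool now [-0.      0.0002  0.    ] after turn [-0.      0.0002  0.    ] open 0.0596 q [ 0.91  0.75 -0.77  1.79  0.66  0.88 -0.43]
```

To row units: 0.0398 m is 0.6368, -0.011 m is -0.176.

```bash
echo '[0,0,0,0,0,0,0,0,0,0,0,0,0,0,0,0,0,0,0,0,-0.16,0,0,0,0,0,-0.32,0,0,0,0,0,-0.48,0,0,0,0,0,-0.16,0,0,0,0.6368,-0.176,0,0,0,0,0.6368,-0.176,0,0,0,0,0.6368,-0.176,0,0,0,0,0.6368,-0.176,0,0,0,0,0.6368,-0.176,0,0,0,0,0.6368,-0.176,0,0,0,0,0.6368,-0.176,0,0,0,0,0.6368,-0.176,0,0,0,0,0.6368,-0.176,0,0,0,0,0.6288,-0.1744,0,0,0,0,0,0,0,0,0,0,0,0,0,0,0,0]' > rows.txt && python3 -m pendant rows.txt 0.085 20
echo '[0,0,0,0,0,0]' > rows.txt && python3 -m pendant rows.txt 0.05 20
python3 g.py .507 .138 -.0075 75; python3 f.py .5109 -.2725 .168 .03 pics/s1.png
```

```text
time_s: 53.05
ee_pos: [0.5064, 0.1372, 0.1899]
tool_rot: [0.793, 0.609, -0.001, 0.0]
contact_force: [-0.4, -1.8, 0.1]
opening: 0.0849
grip_force: 0.0
time_s: 53.18
ee_pos: [0.5066, 0.1364, 0.1898]
tool_rot: [0.794, 0.608, -0.001, 0.0]
contact_force: [-0.1, -1.2, 0.5]
opening: 0.0692
grip_force: 0.0
t 53.17 yaw 74.93 tilt [-0.07 -0.03] rz -0.001 tool now [0.0019 0.     0.1973] after turn [0.0019 0.     0.1973] open 0.0692 q [ 0.22  0.59 -0.82  1.87  0.53  0.92 -1.12]
top [ 0.5098 -0.2738] -102.4
side [ 0.5099 -0.2722] -206.5
```

View pics/s1.png

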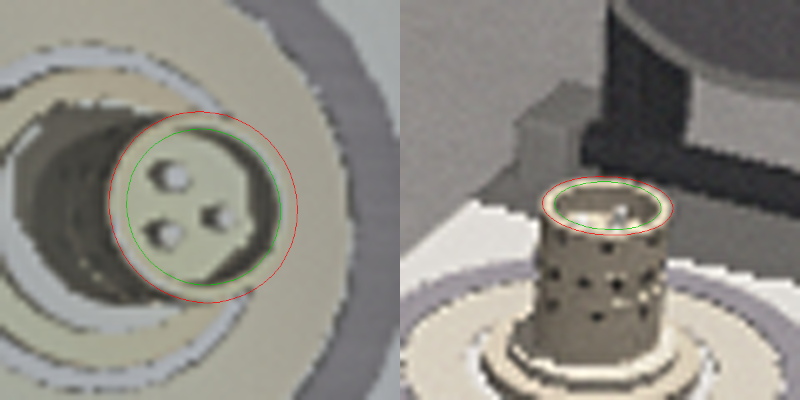

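To row units: 0.035 m is 0.56, 0.015 m is 0.24.

```bash
echo '[0.0304,0,0.32,0,0,0,0,0,0.56,0,0,0,0,0,0.56,0,0,0,0,0,0.56,0,0,0,0,0,0.48,0,0,0,0,0,0.32,0,0,0,0,0,0.24,0,0,0,0,0,0.08,0,0,0,0,0,0,0,0,0,0,0,0,0,0,0]' > rows.txt && python3 -m pendant rows.txt 0.05 20
python3 g.py .507 .138 -.0075 75
echo '[0,0,0,0,0,0,0,0,0,0,0,0,0,0,0,0,0,0,0,0,0,0,0,0,0,0,0,0,0,0]' > rows.txt && python3 -m pendant rows.txt 0.01 20
python3 g.py .507 .138 -.0075 75
```

```text
time_s: 54.52
ee_pos: [0.5075, 0.1401, -0.0043]
tool_rot: [0.793, 0.609, 0.001, 0.0]
contact_force: [0.2, 0.6, 1.6]
opening: 0.0501
grip_force: 0.0
t 54.52 yaw 75.05 tilt [0.05 0.04] rz 0.001 tool now [-0.0022  0.      0.0032] after turn [-0.0022  0.      0.0032] open 0.0501 q [ 0.03  0.85 -0.54  2.    0.87  0.53 -1.4 ]
time_s: 55.15
ee_pos: [0.5073, 0.1399, -0.0045]
tool_rot: [0.793, 0.609, 0.0, 0.0]
contact_force: [-1.3, -0.6, 5.7]
opening: 0.0167
grip_force: 19.6
t 55.15 yaw 75.06 tilt [0.01 0.02] rz 0.001 tool now [-0.002   0.0002  0.003 ] after turn [-0.002   0.0002  0.003 ] open 0.0167 q [ 0.03  0.85 -0.54  2.    0.87  0.53 -1.4 ]
```

To row units: -0.002 m is -0.032, 0.0027 m is 0.0432, -0.1745 rad is -1.745.

```bash
echo '[0,0,0,0,0,0,0,0,0,0,0,0,-0.032,0,0,0,0,0,0,0,0,0,0,-1.745,0,0,0,0,0,-1.745,0,0,0,0,0,-1.745,0,0,0,0,0,-1.745,0,0,0,0,0,-1.745,0,0,0,0,0,-1.745,0,0,0,0,0,-1.745,0,0,0,0,0,-1.745,0,0,0,0,0,-1.745,0,0,0.0432,0,0,0,0,0,0,0,0,0]' > rows.txt && python3 -m pendant rows.txt 0.05 20
python3 g.py .507 .138 -.0075 165
echo '[0,0,0,0,0,0,0,0,0,0,0,0,0,0,0,0,0,0,0,0,0,0,0,0,0,0,0,0,0,0]' > rows.txt && python3 -m pendant rows.txt 0.01 40
python3 g.py .507 .138 -.0075 165
```

```text
time_s: 56.9
ee_pos: [0.5062, 0.1377, -0.008]
tool_rot: [0.132, 0.991, -0.0, -0.001]
contact_force: [-0.4, 0.1, 0.3]
opening: 0.0502
grip_force: 0.0
t 56.9 yaw 164.87 tilt [ 0.06 -0.02] rz -0.002 tool now [-0.0007  0.0005 -0.0005] after turn [-0.0007  0.0005 -0.0005] open 0.0502 q [ 0.22  0.98 -0.88  2.    1.15  0.78 -0.07]
time_s: 57.52
ee_pos: [0.5065, 0.1381, -0.0074]
tool_rot: [0.13, 0.991, 0.0, -0.0]
contact_force: [-0.2, -0.6, 4.7]
opening: 0.0158
grip_force: 39.2
t 57.52 yaw 165.03 tilt [0.01 0.01] rz 0.001 tool now [-0.0005  0.0001  0.0001] after turn [-0.0005  0.0001  0.0001] open 0.0158 q [ 0.22  0.98 -0.88  2.    1.15  0.78 -0.07]
```

To row units: -0.03 m is -0.48, -0.02 m is -0.32.

```bash
echo '[0,0,-0.16,0,0,0,0,0,-0.32,0,0,0,0,0,-0.48,0,0,0,0,0,-0.48,0,0,0,0,0,-0.48,0,0,0,0,0,-0.48,0,0,0,0,0,-0.4,0,0,0,0,0,-0.272,0,0,0,0,0,-0.128,0,0,0,0,0,0,0,0,0]' > rows.txt && python3 -m pendant rows.txt - 40
echo '[-0.0512,-0.184,0,0,0,0,-0.1008,-0.36,0,0,0,0,-0.152,-0.544,0,0,0,0,-0.152,-0.544,0,0,0,0,-0.152,-0.544,0,0,0,0,-0.152,-0.544,0,0,0,0,-0.152,-0.544,0,0,0,0,-0.152,-0.544,0,0,0,0,-0.152,-0.544,0,0,0,0,-0.152,-0.544,0,0,0,0,-0.152,-0.544,0,0,0,0,-0.152,-0.544,0,0,0,0,-0.064,-0.2304,0,0,0,0,-0.032,-0.112,0,0,0,0,0,0,0,0,0,0,0,0,0,0,0,0]' > rows.txt && python3 -m pendant rows.txt - 40
python3 g.py .5107 -.2723 .1566 165
```

```text
time_s: 58.78
ee_pos: [0.5065, 0.1378, 0.1923]
tool_rot: [0.13, 0.991, -0.0, -0.0]
contact_force: [-0.5, -0.8, -0.9]
opening: 0.0156
grip_force: 39.2
time_s: 60.78
ee_pos: [0.5114, -0.2711, 0.1925]
tool_rot: [0.129, 0.992, 0.0, -0.0]
contact_force: [0.3, 0.4, -0.5]
opening: 0.0157
grip_force: 39.2
t 60.77 yaw 165.17 tilt [0.03 0.03] rz 0.003 tool now [ 0.0003 -0.0014  0.0359] after turn [ 0.0003 -0.0014  0.0359] open 0.0157 q [ 1.09  0.81 -1.17  1.72  0.8   1.18  1.01]
```

```bash
echo '[0.0032,0,0.192,0,0,0,0,0,0.16,0,0,0,0,0,0.08,0,0,0,0,0,0.032,0,0,0,0,0,0,0,0,0,0,0,0,0,0,0]' > rows.txt && python3 -m pendant rows.txt - 40
python3 g.py .5107 -.2723 .1566 165
```

```text
time_s: 61.52
ee_pos: [0.5112, -0.2725, 0.1636]
tool_rot: [0.13, 0.991, 0.0, 0.0]
contact_force: [-0.3, 0.3, -0.3]
opening: 0.0157
grip_force: 39.2
t 61.52 yaw 165.03 tilt [-0.  0.] rz 0.001 tool now [0.0006 0.0001 0.007 ] after turn [0.0006 0.0001 0.007 ] open 0.0157 q [ 1.08  0.84 -1.14  1.75  0.84  1.13  0.98]
```

```bash
echo '[0.008,0,0.032,0,0,0,0,0,0.032,0,0,0,0,0,0.016,0,0,0,0,0,0,0,0,0]' > rows.txt && python3 -m pendant rows.txt - 40
echo '[0,0,0.016,0,0,0,0,0,0.016,0,0,0,0,0,0.008,0,0,0,0,0,0,0,0,0]' > rows.txt && python3 -m pendant rows.txt - 40
python3 g.py .5107 -.2723 .1566 165
```

```text
time_s: 62.02
ee_pos: [0.5104, -0.2724, 0.1581]
tool_rot: [0.13, 0.991, 0.0, -0.0]
contact_force: [0.3, 0.3, -1.5]
opening: 0.0154
grip_force: 39.2
time_s: 62.52
ee_pos: [0.5106, -0.2724, 0.1566]
tool_rot: [0.13, 0.991, -0.0, -0.0]
contact_force: [-1.9, -0.1, 6.1]
opening: 0.0155
grip_force: 39.8
t 62.52 yaw 165.03 tilt [ 0.   -0.03] rz 0.001 tool now [-0.0001  0.0001 -0.    ] after turn [-0.0001  0.0001 -0.    ] open 0.0155 q [ 1.08  0.85 -1.13  1.76  0.85  1.12  0.97]
```

Lid is home at the expected height. I release, lift straight up, move clear and look.

To row units: 0.04 m is 0.64, -0.03 m is -0.48.

```bash
echo '[0,0,0,0,0,0,0,0,0,0,0,0,0,0,0,0,0,0,0,0,-0.16,0,0,0,0,0,-0.32,0,0,0,0,0,-0.48,0,0,0,0,0,-0.48,0,0,0,0,0.48,0,0,0,0,0,0.64,0,0,0,0,0,0.64,0,0,0,0,0,0.64,0,0,0,0,0,0.64,0,0,0,0,0,0.64,0,0,0,0,0,0.48,0,0,0,0,0,0,0,0,0,0]' > rows.txt && python3 -m pendant rows.txt 0.06 20
python3 f.py .5109 -.2725 .174 .03 pics/l1.png
python3 - <<'E'
from h import *
a=camera("side")["frame"]; cv2.imwrite("pics/end.png",cv2.resize(a[:,:,::-1],None,fx=1.5,fy=1.5,interpolation=2))
E
```

```text
time_s: 64.4
ee_pos: [0.5783, -0.0175, 0.2478]
tool_rot: [0.128, 0.992, 0.001, 0.001]
contact_force: [0.4, 0.1, 0.4]
opening: 0.0597
grip_force: 0.0
top [ 0.4896 -0.285 ] -6.5
side [ 0.5105 -0.2722] -242.6
```

View pics/l1.png

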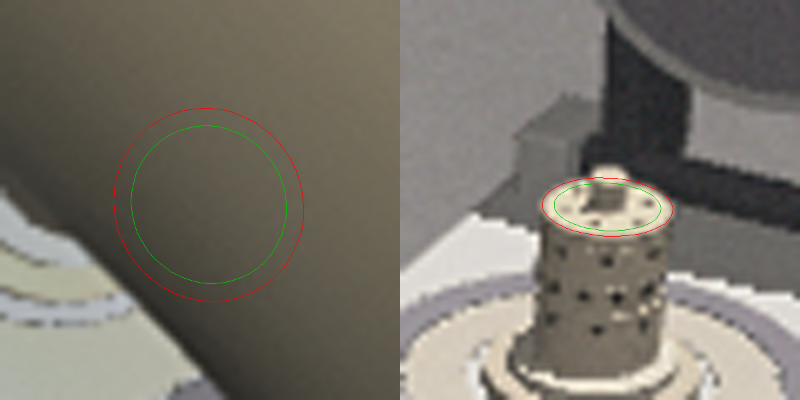

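View pics/end.png

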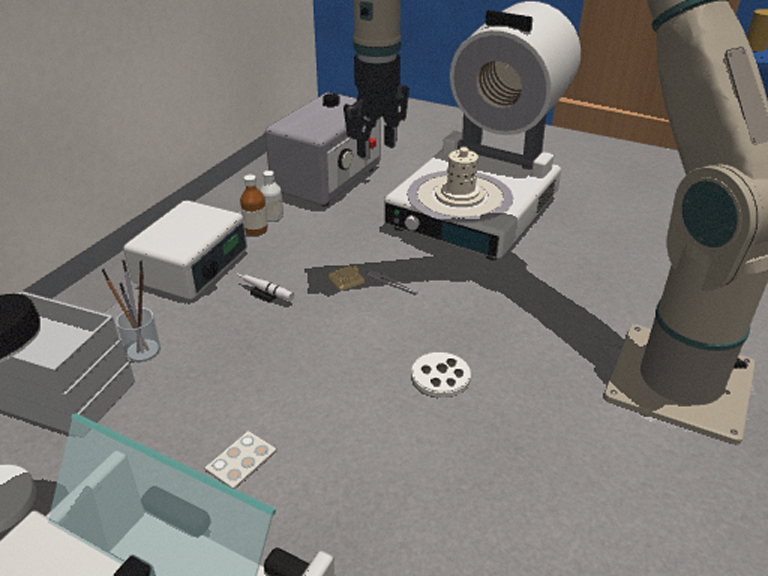

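The stack stands upright and closed on the plinth, with the lid rim fitted at the right height in the side view. The cast (346,277), tweezers (392,283), handpiece, disc and palette are where they started.

```bash
python3 -c "
from cell import *
print(finish_job())"
```

```text
the job is handed in; nothing more can be done
None
```

The furnace is loaded and the job handed in at about 64.5 s: deep bowl, vent ring, shallow bowl and lid were added in order, each touching down at its expected seated height; one early grasp closed on the deep bowl's rim because the finger tips sit about 23 mm behind the stated TCP, and the other bench items look unmoved.

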